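# Clear the adaptor and open the cleaner's safety cap

### The arm

A 6-joint arm with a two-finger parallel gripper is mounted at the origin on the work surface. World frame = base frame: x ahead of the robot, y to its left, z up, the work surface at z = 0. Lengths are in m, angles in rad, forces in N, time in s.
With the tool pointing down it reaches from about 0.425 to 0.95 m from the base axis. Payload 14.7 kg.
Tool frame: the origin (TCP) lies midway between the tips of the shut fingers; the grasp point (between the pads) lies 19 mm behind it; z points along the fingers, y is the line along which they close (so a half turn about z gives the same grasp; the last joint's range is limited). The gripper opens to 85 mm and grips with 20 to 120 N. Pads are 22 mm wide; open, the fingers measure 114 mm over their backs; the gripper's body (76 mm by 85 mm) begins 54 mm behind the grasp point. The pads swing forward as they close: fully open they stand 13 mm farther back than shut.
Start: joints at [-1.389, 0.48, 1.596, -0, 1.065, -0.047], TCP at [0.147, -0.633, 0.202] pointing down, gripper open.
Joint ranges: [-2.75, 2.75], [-0.82, 2.05], [0.23, 2.67], [-1.56, 4.7], [0.09, 2.69], [-2.92, 2.92]. Speed limits (rad/s): [1.89, 1.89, 2.39, 3.01, 3.01, 3.01].

### API

Orientations are given as a unit quaternion [w, x, y, z].
In Python, from workcell import bot gives the robot as it stands.
- The arm moves only by the shell command python3 -m pendant 'ROWS' [FORCE]. ROWS is JSON, a list of rows, each an object with "claw": the closure, from 0 (fully open) to 1 (shut); "linear": the shift along the tool's x, y, z as a fraction of full scale, a list of three; "turn": the turn, a rotation vector about the tool's x, y, z as a fraction of full scale, a list of three. In form: [{"claw": claw, "linear": [dx, dy, dz], "turn": [rx, ry, rz]}, ...]. A call has exactly 5 rows; each row shifts and turns the commanded pose from where the row before left it, along the tool's axes as they then stand; what a row does not reach is not made up. Full scale, the value 1, is 800 mm for a shift and 180 degrees for a turn. A row lasts 1/10 s, in which the tool goes at most 50 mm and 8.59 degrees, less where a joint would pass 70% of its speed; a pose out of reach is approached as far as the arm can. A call with a number of a shift or a turn outside -1 to 1 is refused whole. A call with a gripper value outside its range is refused whole. The fingers move at their own pace and stop on an object; FORCE is the grip in N (left out, the last holds). Time passes only in rows, so rows that do not move let the fingers close, or fill a call up. It gives the time, the measured TCP pose, the force, the opening and the grip force at its end, in the units of the state.
- bot.observe(): the state, without advancing time (a new reading comes with each control period).
- bot.camera(name): name is "scene" or "top" or "wrist"; returns the picture (480x640x3 uint8, red, green, blue); there is no depth.
- bot.camera_model(name): a dict with "K" (3x3 intrinsics, pixels), "cam_to_world" (4x4, takes a point from camera to world coordinates). Camera axes: x right, y up, looking along -z (the intrinsics and any distortion apply to the point x, -y, -z); pixel columns grow to the right and rows downward; lengths in m; the calibration is good to about 2 mm. A picture is of the moment at which its call begins: read the wrist's pose just before it. camera_model takes no time and is no camera call; for the wrist camera it gives the pose at the moment of the call.
- bot.sign_off(): hands the job in; it is judged then, once.
The state is a dict: "t": time; "joint_positions": joint angles; "joint_vel": joint speeds; "joint_efforts": joint torques, N m; "tcp_pos": TCP position; "tcp_rot": TCP orientation; "ft_force": force on the tool from outside, world axes, zero at the start; "wrist_torque": the same for the moment, N m; "finger_gap": finger opening in m; "grip_force": force on a finger pad.
Only numpy, scipy, OpenCV 4.12 (cv2) and the standard library are available. Lean on these libraries where they do the work, as an engineer would, in place of code of your own. Each camera call takes 0.05 s, during which the arm holds its last target. There are 200 camera calls.

### The job

A white network adaptor has been left on top of the cleaner bottle: lift it off and set it down flat on a free part of the blue mat, without dropping it, and let go. Then open the bottle's red push-and-turn safety cap: press it straight down, twist it anticlockwise (seen from above) while it is down, and lift it off. Finish still holding the cap upright in the gripper, straight above the bottle with about 5 cm of daylight between the cap and the neck, and leave all the other things where they are.

Things in the scene. Friction and masses are not known exactly. Their poses are not given: they have to be found in the camera images.
- adaptor: White network adaptor, a box 110 (its x) by 50 (its y) by 28 mm (z), about 160 g, lying flat and loose on top of the red cap, its middle within 5 mm of the cap's axis; its underside starts 151 mm above the table. Origin: centre of its underside, z up.
- cap: Red round push-and-turn cap, 30 g, 44 mm across its 16 flat grip facets (facet middles every 22.5 degrees from its x axis), 28 mm high, white bar on top along its x axis. Origin: centre of its lower rim, z up. Closed, the origin is 122.7 mm above the cleaner's origin and its x axis lies along the cleaner's (or opposite). Two lugs inside lock it behind teeth on the neck.
- cap_top (a point): Centre of the cap's flat top, 28 mm above its rim. Kept down, the cap turns anticlockwise seen from above and is free after 60 degrees (best 70 to 85; it meets a stop at 120); clockwise is blocked. Once free it lifts straight off and its rim is clear of the neck after 24 mm.
- plunger (a joint): Spring plunger under the cap: how far it is pressed down, m. 0 with the cap up. It resists with about 5 N at first and 0.5 N more per mm; the cap meets a hard stop after 10 mm. The cap can turn only while pressed 6 mm or more (best 7.5 to 9 mm).
- cleaner: White cleaner bottle, 80 mm in diameter, blue label, clamped immovably in a bench holder (grey plate 130 x 130 mm, dark ring 90 mm in diameter up to 45 mm). Origin: on the table under the bottle's axis, z up. Shoulder: 40 mm radius at 82 mm height, sloping to 16 mm at 104 mm. It stands left or right of the robot's middle line, the mat on the other side.
- neck_top (a point): Top of the plunger on the bottle's neck, 146.7 mm above the table, on the bottle's axis; hidden inside the closed cap. The neck is at most 34 mm in diameter.
- mat: Blue service mat, 260 (its x) by 240 mm (its y), 3 mm thick, fixed to the table. Origin: centre of its underside. The drive lies on its far half (its +x side), so that the near half is free.
- drive: Flat aluminium drive, 70 (x) by 100 (y) by 9 mm, lying on the mat's far half. Bystander. Origin: centre of its underside.
- transceiver: Small steel plug-in module, 56 x 14 x 12 mm, on the table beyond the work area. Bystander.
- duster: Upright spray can with yellow label, 52 mm in diameter, 190 mm high, on the left. Bystander.
- mug: Blue mug, 80 mm in diameter, 95 mm high, on the right. Bystander.
- screwdriver: Screwdriver with an orange handle lying on the left. Bystander.
- wrench: Steel wrench lying on the right. Bystander.
- brick: Black power supply, 55 x 115 x 32 mm, on the table at the back. Bystander.
There are look-alikes about, which are no part of the job. Of the things shaped like the adaptor, the white one is meant. What is shaped like the cleaner but orange or purple is not meant.

How it is judged:
By the outcome, as a careful person would: the job done as asked, in the order asked, and still so for the second after the job is handed in, while the arm keeps its last pose, push and grip.
It also fails if it takes over 58 s, if anything falls off the work surface, if the arm or the gripper's body presses on something with over 40 N, if the wrist force passes 120 N, or if a joint passes its speed limit or range.

## Working session

There is one attempt and no reset: what is moved stays moved. The work goes in short steps, Python scripts to look and compute and a shell command to move; the robot and the scene stay as the last step left them, time stands still between calls to the robot, and variables do not carry over. Pictures are saved under pics/ and viewed, at most 10 in all, crops included, and the job is handed in when it is done.

```bash
mkdir -p pics; ls; python3 - <<'E'
from workcell import bot
import cv2,numpy as np
for n in("top","scene"):
    im=bot.camera(n); cv2.imwrite(f"pics/{n}0.png",im[:,:,::-1])
    m=bot.camera_model(n); print(n,{k:np.round(v,4).tolist() if not isinstance(v,str) else v for k,v in m.items()})
s=bot.observe(); print({k:np.round(v,3).tolist() for k,v in s.items()})
E
```

```text
pics
top {'K': [[546.5292, 0.0, 334.7448], [0.0, 546.5292, 232.9279], [0.0, 0.0, 1.0]], 'cam_to_world': [[-0.0157, 0.9882, -0.1525, 0.3243], [-0.9998, -0.0169, -0.0064, -0.0026], [-0.0089, 0.1524, 0.9883, 1.4116], [0.0, 0.0, 0.0, 1.0]]}
scene {'K': [[581.7306, 0.0, 326.2707], [0.0, 581.7306, 237.1711], [0.0, 0.0, 1.0]], 'cam_to_world': [[-0.6862, -0.3862, 0.6164, 1.5869], [0.7274, -0.3606, 0.5838, 0.9972], [-0.0032, 0.849, 0.5284, 1.0165], [0.0, 0.0, 0.0, 1.0]]}
{'t': 0.1, 'joint_positions': [-1.389, 0.481, 1.597, 0.0, 1.065, -0.047], 'joint_vel': [-0.001, -0.001, -0.002, 0.001, 0.001, 0.001], 'joint_efforts': [0.002, -95.226, -43.104, 0.0, 0.005, -0.0], 'tcp_pos': [0.147, -0.633, 0.202], 'tcp_rot': [-0.001, 0.993, 0.114, -0.0], 'ft_force': [-0.003, 0.519, 0.485], 'wrist_torque': [0.0, -0.059, 0.038], 'grip_force': 0.0, 'finger_gap': 0.085}
```

View pics/top0.png

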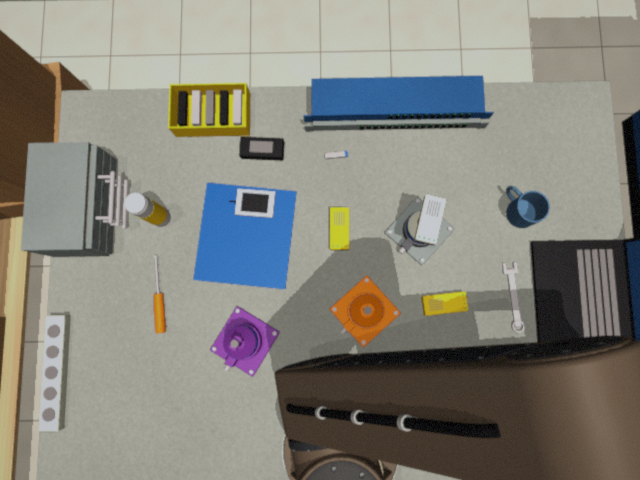

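View pics/scene0.png

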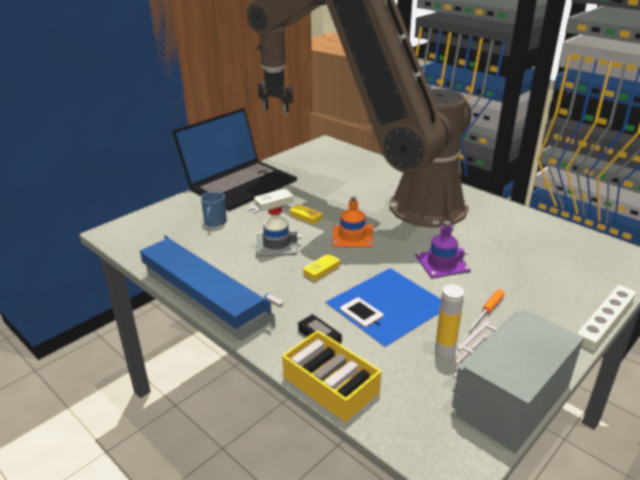

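Top view: adaptor on the bottle centred at about (431,219), long axis roughly up/down; grey plate centre about (420,229). Mat corners are at about (207,183), (297,191), (286,288), (194,279), with the drive at (255,203). I'll enlarge the bottle area.

```bash
cat > h.py <<'E'
import numpy as np,cv2
from workcell import bot
from scipy.spatial.transform import Rotation as R
def ray(m,u,v,z):
    K=np.array(m["K"]);T=np.array(m["cam_to_world"])
    d=T[:3,:3]@np.array([(u-K[0,2])/K[0,0],-(v-K[1,2])/K[1,1],-1.]);o=T[:3,3]
    return (o+d*(z-o[2])/d[2])
def proj(m,p):
    K=np.array(m["K"]);T=np.array(m["cam_to_world"])
    c=T[:3,:3].T@(np.array(p)-T[:3,3]);return K[0,2]+K[0,0]*c[0]/-c[2],K[1,2]+K[1,1]*c[1]/c[2]
def tool():
    s=bot.observe();w,x,y,z=s["tcp_rot"];return np.array(s["tcp_pos"]),R.from_quat([x,y,z,w]),s
def delta(p,yaw=None):
    """shift in tool axes (fraction of 800mm); yaw = world angle of tool y (mod 180) wanted, straight down"""
    t,r,s=tool();d=r.inv().apply(np.array(p)-t)/.8;print("tcp",t.round(4),"lin",d.round(4),"norm mm",(np.linalg.norm(d)*800).round(1))
    yv=r.as_matrix()[:,1];a=np.degrees(np.arctan2(yv[1],yv[0]));print("tool y az",a.round(2),"zaxis",r.as_matrix()[:,2].round(4),"J6",round(s["joint_positions"][5],3))
    if yaw is not None:
        e=(yaw-a+90)%180-90;print("turn z (world ccw deg)",round(e,2),"=> tool rz deg",round(-e,2))
def crop(im,x0,y0,x1,y1,k,name): cv2.imwrite(name,cv2.resize(im[y0:y1,x0:x1,::-1],None,fx=k,fy=k,interpolation=cv2.INTER_CUBIC))
E
python3 - <<'E'
from h import *
im=cv2.imread("pics/top0.png")[:,:,::-1]; crop(im,375,180,465,270,6,"pics/c1.png")
m=bot.camera_model("top")
for p in[(207,183),(297,191),(286,288),(194,279),(255,203)]: print(ray(m,*p,.003).round(3))
E
```

```text
[0.681 0.343 0.003]
[0.655 0.105 0.003]
[0.401 0.134 0.003]
[0.428 0.372 0.003]
[0.625 0.215 0.003]
```

View pics/c1.png

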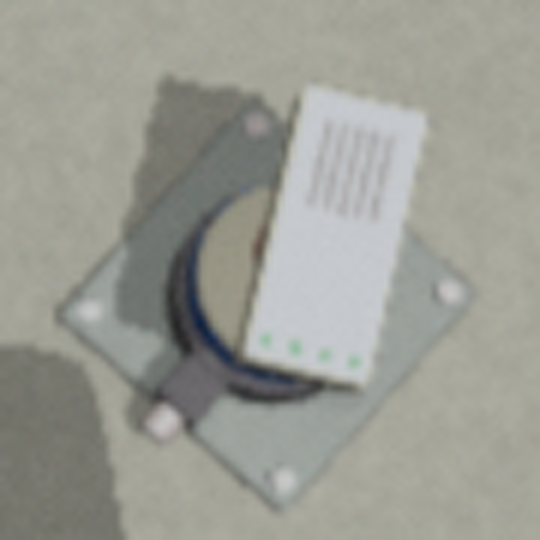

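The crop shows the adaptor's top corners at crop (305,88), (427,112), (368,385), (245,358). The plate corners are at (60,315), (472,292), (282,510).

```bash
python3 - <<'E'
from h import *
m=bot.camera_model("top")
f=lambda p,z: ray(m,375+p[0]/6-.4,180+p[1]/6-.4,z)
c=[f(p,.179) for p in[(305,88),(427,112),(368,385),(245,358)]]
print(np.round(c,4)); print("ad",np.mean(c,0)); 
a=(c[0]+c[1]-c[2]-c[3]); print("az",np.degrees(np.arctan2(a[1],a[0])),np.linalg.norm(a)/2,np.linalg.norm(c[0]-c[1]))
q=[f(p,.008) for p in[(60,315),(472,292),(282,510)]]; print(np.round(q,4),"mid",(q[0]+q[1])/2)
for a,b in((0,2),(2,1)): d=q[b]-q[a];print(np.degrees(np.arctan2(d[1],d[0])),np.linalg.norm(d))
delta([*np.mean(c,0)[:2],.30],np.degrees(np.arctan2(a[1],a[0]))+90)
E
```

```text
[[ 0.601  -0.2049  0.179 ]
 [ 0.5908 -0.2512  0.179 ]
 [ 0.4857 -0.224   0.179 ]
 [ 0.4968 -0.1779  0.179 ]]
ad [ 0.54357575 -0.21447789  0.179     ]
az -14.51498969308332 0.10815239696158746 0.04743054084027349
[[ 0.5409 -0.1229  0.008 ]
 [ 0.5479 -0.3014  0.008 ]
 [ 0.4547 -0.2155  0.008 ]] mid [ 0.54436474 -0.21217497  0.008     ]
-132.95608671661074 0.12648801459636064
-42.65635912858576 0.12675414773147162Traceback (most recent call last):
  File "<stdin>", line 9, in <module>
TypeError: 'int' object is not subscriptable
```

```bash
python3 - <<'E'
from h import *
delta([.544,-.214,.32],75.5)
m=bot.camera_model("wrist"); print(np.round(m["cam_to_world"],3),np.round(m["K"],1))
E
```

```text
tcp [ 0.1474 -0.6327  0.2018] lin [ 0.6016 -0.3974 -0.1473] norm mm 588.7
tool y az -76.89 zaxis [-2.0e-04  1.1e-03 -1.0e+00] J6 -0.047
turn z (world ccw deg) -27.61 => tool rz deg 27.61
[[ 0.227  0.929  0.292  0.222]
 [-0.974  0.217  0.067 -0.616]
 [-0.001 -0.299  0.954  0.374]
 [ 0.     0.     0.     1.   ]] [[423.3   0.  320.9]
 [  0.  423.3 241.6]
 [  0.    0.    1. ]]
```

```bash
python3 -m pendant '[{"claw":0,"linear":[0,0,-0.037],"turn":[0,0,0.0383]},{"claw":0,"linear":[0,0,-0.037],"turn":[0,0,0.0383]},{"claw":0,"linear":[0,0,-0.037],"turn":[0,0,0.0383]},{"claw":0,"linear":[0,0,-0.037],"turn":[0,0,0.0383]},{"claw":0,"linear":[0.0249,-0.045,0],"turn":[0,0,0]}]' 40
python3 -m pendant '[{"claw":0,"linear":[0.0249,-0.045,0],"turn":[0,0,0]},{"claw":0,"linear":[0.0249,-0.045,0],"turn":[0,0,0]},{"claw":0,"linear":[0.0249,-0.045,0],"turn":[0,0,0]},{"claw":0,"linear":[0.0249,-0.045,0],"turn":[0,0,0]},{"claw":0,"linear":[0.0249,-0.045,0],"turn":[0,0,0]}]'
python3 -m pendant '[{"claw":0,"linear":[0.0249,-0.045,0],"turn":[0,0,0]},{"claw":0,"linear":[0.0249,-0.045,0],"turn":[0,0,0]},{"claw":0,"linear":[0.0249,-0.045,0],"turn":[0,0,0]},{"claw":0,"linear":[0.0249,-0.045,0],"turn":[0,0,0]},{"claw":0,"linear":[0,0,0],"turn":[0,0,0]}]'
python3 -c "
from h import *
delta([.544,-.214,.32],75.5)"
```

```text
t: 0.6
tcp_pos: [0.1741, -0.6069, 0.3242]
tcp_rot: [0.003, 0.992, -0.13, 0.001]
ft_force: [2.6, 0.8, 0.2]
finger_gap: 0.0852
grip_force: 0.0
t: 1.1
tcp_pos: [0.3179, -0.4523, 0.3205]
tcp_rot: [-0.0, 0.992, -0.126, -0.0]
ft_force: [0.7, -0.1, -0.5]
finger_gap: 0.0851
grip_force: 0.0
t: 1.6
tcp_pos: [0.4328, -0.3308, 0.3205]
tcp_rot: [-0.001, 0.992, -0.124, 0.0]
ft_force: [-0.9, -0.1, -0.3]
finger_gap: 0.0854
grip_force: 0.0
tcp [ 0.4328 -0.3308  0.3205] lin [ 0.0988 -0.1758  0.0008] norm mm 161.3
tool y az -104.26 zaxis [ 5.0e-04  1.3e-03 -1.0e+00] J6 1.11
turn z (world ccw deg) -0.24 => tool rz deg 0.24
```

```bash
python3 -m pendant '[{"claw":0,"linear":[0.0247,-0.044,0],"turn":[0,0,0.0013]},{"claw":0,"linear":[0.0247,-0.044,0],"turn":[0,0,0]},{"claw":0,"linear":[0.0247,-0.044,0],"turn":[0,0,0]},{"claw":0,"linear":[0.0247,-0.044,0],"turn":[0,0,0]},{"claw":0,"linear":[0,0,0],"turn":[0,0,0]}]'
python3 - <<'E'
from h import *
delta([.544,-.214,.32],75.5)
m=bot.camera_model("wrist"); im=bot.camera("wrist"); cv2.imwrite("pics/w1.png",im[:,:,::-1])
np.savez("w1.npz",**{k:np.array(v) for k,v in m.items()})
for x in(-.055,.055):
  for y in(-.025,.025):
    print(np.round(proj(m,np.r_[.544,-.214,.179]+R.from_euler("z",-14.5,degrees=True).apply([x,y,0])),1))
E
```

```text
t: 2.1
tcp_pos: [0.5446, -0.2152, 0.3202]
tcp_rot: [-0.001, 0.992, -0.126, 0.0]
ft_force: [-0.4, -0.6, -0.5]
finger_gap: 0.0855
grip_force: 0.0
tcp [ 0.5446 -0.2152  0.3202] lin [-0.0011 -0.0012  0.0003] norm mm 1.3
tool y az -104.53 zaxis [ 3.e-04  1.e-03 -1.e+00] J6 1.395
turn z (world ccw deg) 0.03 => tool rz deg -0.03
[350.2 282.2]
[287.7 282.2]
[353.4 141.1]
[284.1 141.1]
```

View pics/w1.png

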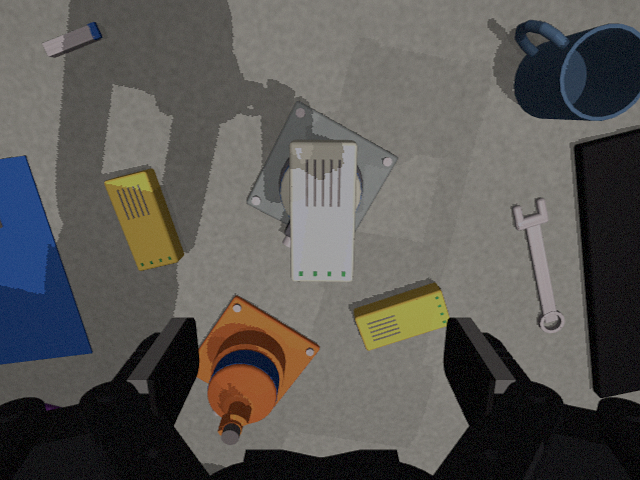

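The adaptor's corners are at (290,142), (357,142), (352,281), (291,281), about 1 mm to the tool's +y side of where I'm centred. I'll descend and grip.

```bash
python3 -m pendant '[{"claw":0,"linear":[-0.001,0.001,0.045],"turn":[0,0,0]},{"claw":0,"linear":[0,0,0.045],"turn":[0,0,0]},{"claw":0,"linear":[0,0,0.045],"turn":[0,0,0]},{"claw":0,"linear":[0,0,0.045],"turn":[0,0,0]},{"claw":0,"linear":[0,0,0.02],"turn":[0,0,0]}]' 40
python3 -m pendant '[{"claw":0,"linear":[0,0,0.011],"turn":[0,0,0]},{"claw":0,"linear":[0,0,0.011],"turn":[0,0,0]},{"claw":0,"linear":[0,0,0],"turn":[0,0,0]},{"claw":0,"linear":[0,0,0],"turn":[0,0,0]},{"claw":0,"linear":[0,0,0],"turn":[0,0,0]}]'
python3 -c "
from h import *
delta([.5435,-.2162,.142],75.5)"
```

```text
t: 2.65
tcp_pos: [0.5387, -0.219, 0.1575]
tcp_rot: [-0.0, 0.992, -0.128, -0.002]
ft_force: [-0.8, 0.2, 0.4]
finger_gap: 0.0856
grip_force: 0.0
t: 3.15
tcp_pos: [0.5419, -0.2189, 0.144]
tcp_rot: [0.0, 0.992, -0.128, 0.001]
ft_force: [-0.4, -0.8, -1.1]
finger_gap: 0.0854
grip_force: 0.0
tcp [ 0.5419 -0.2189  0.144 ] lin [ 0.0011 -0.0038  0.0026] norm mm 3.8
tool y az -104.7 zaxis [ 1.3e-03 -7.0e-04 -1.0e+00] J6 1.392
turn z (world ccw deg) 0.2 => tool rz deg -0.2
```

```bash
python3 -m pendant '[{"claw":0,"linear":[0.001,-0.0036,0.002],"turn":[0,0,-0.001]},{"claw":0,"linear":[0,0,0],"turn":[0,0,0]},{"claw":0.25,"linear":[0,0,0],"turn":[0,0,0]},{"claw":0.4,"linear":[0,0,0],"turn":[0,0,0]},{"claw":0.5,"linear":[0,0,0],"turn":[0,0,0]}]' 40
python3 -m pendant '[{"claw":0.6,"linear":[0,0,0],"turn":[0,0,0]},{"claw":0.8,"linear":[0,0,0],"turn":[0,0,0]},{"claw":0.8,"linear":[0,0,0],"turn":[0,0,0]},{"claw":0.8,"linear":[0,0,0],"turn":[0,0,0]},{"claw":0.8,"linear":[0,0,0],"turn":[0,0,0]}]' 40
```

```text
t: 3.65
tcp_pos: [0.543, -0.216, 0.1416]
tcp_rot: [0.0, 0.992, -0.126, 0.0]
ft_force: [-0.0, 0.7, 3.6]
finger_gap: 0.0484
grip_force: 43.1
t: 4.15
tcp_pos: [0.5429, -0.216, 0.1415]
tcp_rot: [-0.0, 0.992, -0.126, 0.0]
ft_force: [-0.1, 1.0, 3.4]
finger_gap: 0.0484
grip_force: 43.1
```

Gripped, but too low: the fingertips would reach the mat before the adaptor. I'll regrip about 9 mm higher while it still rests on the cap.

```bash
python3 -m pendant '[{"claw":0.25,"linear":[0,0,0],"turn":[0,0,0]},{"claw":0.25,"linear":[0,0,0],"turn":[0,0,0]},{"claw":0.25,"linear":[0,0,-0.011],"turn":[0,0,0]},{"claw":0.25,"linear":[0,0,0],"turn":[0,0,0]},{"claw":0.5,"linear":[0,0,0],"turn":[0,0,0]}]' 40
python3 -m pendant '[{"claw":0.8,"linear":[0,0,0],"turn":[0,0,0]},{"claw":0.8,"linear":[0,0,0],"turn":[0,0,0]},{"claw":0.8,"linear":[0,0,0],"turn":[0,0,0]},{"claw":0.8,"linear":[0,0,0],"turn":[0,0,0]},{"claw":0.8,"linear":[0,0,0],"turn":[0,0,0]}]' 40
python3 -m pendant '[{"claw":0.8,"linear":[0,0,-0.01],"turn":[0,0,0]},{"claw":0.8,"linear":[0,0,-0.03],"turn":[0,0,0]},{"claw":0.8,"linear":[0,0,-0.03],"turn":[0,0,0]},{"claw":0.8,"linear":[0,0,-0.03],"turn":[0,0,0]},{"claw":0.8,"linear":[0,0,0],"turn":[0,0,0]}]' 40
python3 - <<'E'
from h import *
delta([.47,.23,.23])
im=bot.camera("wrist"); cv2.imwrite("pics/w2.png",im[:,:,::-1])
E
```

```text
t: 4.65
tcp_pos: [0.5431, -0.2161, 0.1508]
tcp_rot: [0.0, 0.992, -0.126, 0.0]
ft_force: [0.2, 0.6, 0.1]
finger_gap: 0.0507
grip_force: 0.0
t: 5.15
tcp_pos: [0.5428, -0.216, 0.1503]
tcp_rot: [0.0, 0.992, -0.126, -0.0]
ft_force: [0.5, -0.5, 0.4]
finger_gap: 0.0168
grip_force: 0.0
t: 5.65
tcp_pos: [0.5446, -0.2168, 0.2341]
tcp_rot: [0.001, 0.992, -0.126, 0.003]
ft_force: [0.4, -0.3, -0.2]
finger_gap: 0.0173
grip_force: 0.0
tcp [ 0.5446 -0.2168  0.2341] lin [-0.2303 -0.5172  0.0034] norm mm 453.0
tool y az -104.52 zaxis [ 0.0049 -0.0023 -1.    ] J6 1.394
```

View pics/w2.png

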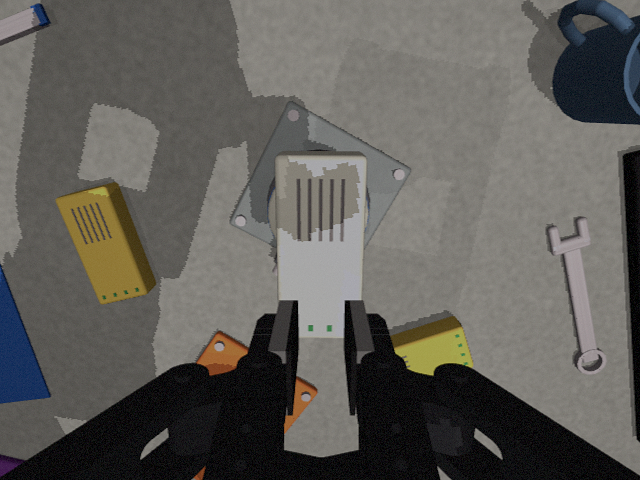

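The adaptor is still on the cap, corners at (276,152), (367,152), (363,338), (278,338). The fingers closed to 17 mm without touching it, so I'll compare the expected fingertip pixels with the image before acting.

```bash
python3 - <<'E'
from h import *
m=bot.camera_model("wrist"); t,r,s=tool(); M=r.as_matrix()
for b in (0,.01,.02,.03,.04,.06): print(b,[np.round(proj(m,t-b*M[:,2]+y*M[:,1]),0) for y in(-.0085,.0085)])
A=np.array([.5433,-.2166,0]);
for z in(.179,.170,.160): print(z,[np.round(proj(m,A+[0,0,z]+R.from_euler("z",-14.5,degrees=True).apply([x,y,0])),0) for x,y in((.055,.025),(.055,-.025),(-.055,-.025),(-.055,.025))])
print(s["finger_gap"],s["grip_force"])
E
```

```text
0 [array([300., 290.]), array([338., 290.])]
0.01 [array([299., 300.]), array([339., 300.])]
0.02 [array([297., 311.]), array([340., 311.])]
0.03 [array([296., 323.]), array([342., 323.])]
0.04 [array([294., 336.]), array([343., 336.])]
0.06 [array([291., 370.]), array([346., 370.])]
0.179 [array([272., 153.]), array([368., 153.]), array([362., 339.]), array([278., 339.])]
0.17 [array([274., 151.]), array([366., 151.]), array([360., 332.]), array([280., 332.])]
0.16 [array([276., 150.]), array([364., 150.]), array([359., 324.]), array([281., 324.])]
0.01698888266481455 0.0
```

```bash
python3 - <<'E'
from h import *
a=bot.camera("scene");b=bot.camera("top")
o=cv2.imread("pics/scene0.png")[:,:,::-1]
f=lambda im,x,y,w,h,W:cv2.resize(im[y:y+h,x:x+w,::-1],(W,int(W*h/w)),interpolation=cv2.INTER_CUBIC)
A=f(a,225,140,100,130,390);B=f(o,225,140,100,130,390);print(A.shape)
cv2.imwrite("pics/s2.png",np.hstack([B,A]))
ms=bot.camera_model("scene");x=np.array
for z in(.151,.179):
  print(z,[np.round(proj(ms,x([.5433,-.2166,z])+R.from_euler("z",-14.5,degrees=True).apply([p,q,0])),0) for p,q in((.055,.025),(.055,-.025),(-.055,-.025),(-.055,.025))])
print("captop",np.round(proj(ms,[.544,-.215,.1507]),1),"rim",np.round(proj(ms,[.544,-.215,.1227]),1))
cv2.imwrite("pics/top_later.png",b[:,:,::-1])
E
```

```text
(507, 390, 3)
0.151 [array([261., 211.]), array([254., 204.]), array([285., 195.]), array([293., 202.])]
0.179 [array([261., 203.]), array([253., 196.]), array([285., 188.]), array([293., 194.])]
captop [273.7 203.4] rim [274.2 211.3]
```

View pics/s2.png

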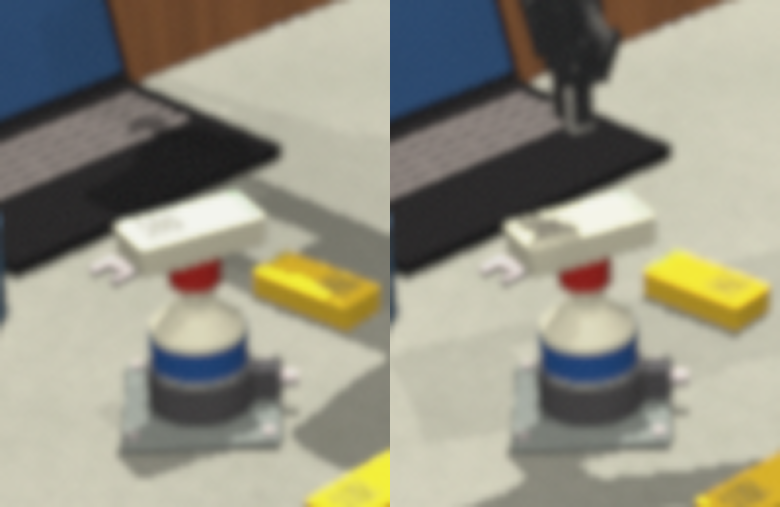

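The adaptor is undisturbed on the cap, but the fingertips sit about 6 px (roughly 20 mm) higher than the TCP reading implies. I'll measure the real tip offset from the wrist picture.

```bash
python3 - <<'E'
from h import *
im=cv2.imread("pics/w2.png")[:,:,::-1]; crop(im,240,280,400,400,5,"pics/w2c.png")
ms=bot.camera_model("scene");t,r,s=tool();M=r.as_matrix()
for b in(0,.01,.02,.03):print(b,np.round(proj(ms,t-b*M[:,2]),1))
m=bot.camera_model("wrist")
for b in (0,.01,.02,.03,.04):
  for x in(-.011,.011): print(b,x,[np.round((np.array(proj(m,t-b*M[:,2]+y*M[:,1]+x*M[:,0]))-[240,280])*5,0) for y in(-.0085,.0085)])
E
```

```text
0 [272.5 180.2]
0.01 [272.3 177.2]
0.02 [272.2 174.2]
0.03 [272.  171.2]
0 -0.011 [array([301., 162.]), array([490., 162.])]
0 0.011 [array([297., -67.]), array([493., -67.])]
0.01 -0.011 [array([296., 216.]), array([495., 216.])]
0.01 0.011 [array([292., -24.]), array([498., -24.])]
0.02 -0.011 [array([289., 276.]), array([500., 276.])]
0.02 0.011 [array([285.,  25.]), array([504.,  25.])]
0.03 -0.011 [array([283., 343.]), array([505., 343.])]
0.03 0.011 [array([278.,  79.]), array([510.,  79.])]
0.04 -0.011 [array([275., 418.]), array([512., 418.])]
0.04 0.011 [array([269., 140.]), array([517., 140.])]
```

View pics/w2c.png

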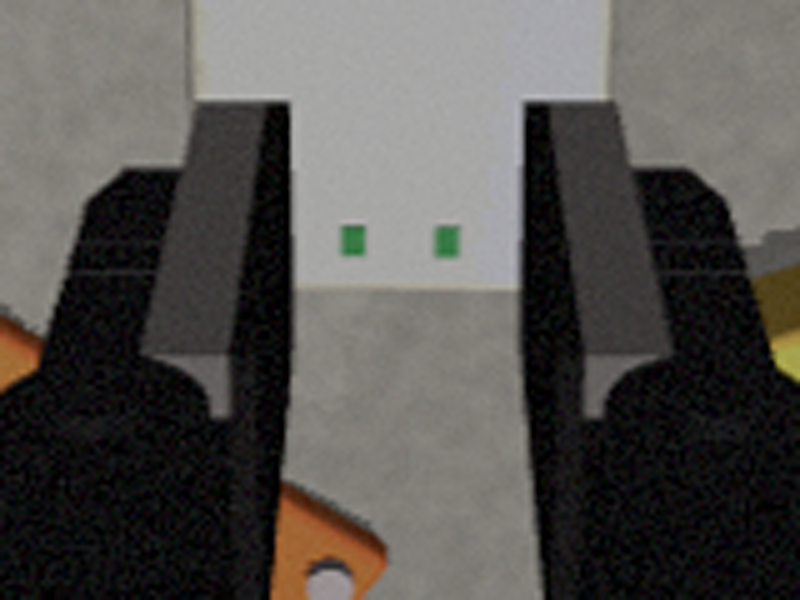

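Measured: the real fingertips are about 30 mm behind the TCP reading, so the earlier close only caught the adaptor's top edge. I'll open, come down 25–30 mm lower than nominal and grip properly.

```bash
python3 -m pendant '[{"claw":0,"linear":[0,0,0],"turn":[0,0,0]},{"claw":0,"linear":[0,0,0],"turn":[0,0,0]},{"claw":0,"linear":[0,0,0],"turn":[0,0,0]},{"claw":0,"linear":[0,0,0],"turn":[0,0,0]},{"claw":0,"linear":[0,0,0.02],"turn":[0,0,0]}]' 40
python3 -m pendant '[{"claw":0,"linear":[0,0,0.03],"turn":[0,0,0]},{"claw":0,"linear":[0,0,0.03],"turn":[0,0,0]},{"claw":0,"linear":[0,0,0.03],"turn":[0,0,0]},{"claw":0,"linear":[0,0,0.01],"turn":[0,0,0]},{"claw":0,"linear":[0,0,0],"turn":[0,0,0]}]'
python3 -c "
from h import *
delta([.5435,-.2162,.123],75.5)"
```

```text
t: 6.3
tcp_pos: [0.544, -0.2165, 0.2156]
tcp_rot: [0.0, 0.992, -0.126, 0.001]
ft_force: [1.0, -0.1, -0.3]
finger_gap: 0.085
grip_force: 0.0
t: 6.8
tcp_pos: [0.5422, -0.2157, 0.1334]
tcp_rot: [-0.0, 0.992, -0.126, -0.001]
ft_force: [0.0, -0.4, -0.4]
finger_gap: 0.0856
grip_force: 0.0
tcp [ 0.5422 -0.2157  0.1334] lin [0.0017 0.0002 0.013 ] norm mm 10.5
tool y az -104.52 zaxis [-2.e-03  9.e-04 -1.e+00] J6 1.394
turn z (world ccw deg) 0.02 => tool rz deg -0.02
```

```bash
python3 -m pendant '[{"claw":0,"linear":[0.0017,0,0.013],"turn":[0,0,0]},{"claw":0,"linear":[0,0,0],"turn":[0,0,0]},{"claw":0.3,"linear":[0,0,0],"turn":[0,0,0]},{"claw":0.5,"linear":[0,0,0],"turn":[0,0,0]},{"claw":0.5,"linear":[0,0,0],"turn":[0,0,0]}]' 40
python3 -m pendant '[{"claw":0.6,"linear":[0,0,0],"turn":[0,0,0]},{"claw":0.6,"linear":[0,0,0],"turn":[0,0,0]},{"claw":0.6,"linear":[0,0,-0.004],"turn":[0,0,0]},{"claw":0.6,"linear":[0,0,-0.008],"turn":[0,0,0]},{"claw":0.6,"linear":[0,0,0],"turn":[0,0,0]}]' 40
```

```text
t: 7.3
tcp_pos: [0.5445, -0.2164, 0.1244]
tcp_rot: [0.0, 0.992, -0.126, 0.0]
ft_force: [-0.6, 0.5, 3.5]
finger_gap: 0.0489
grip_force: 47.1
t: 7.8
tcp_pos: [0.5445, -0.2165, 0.1343]
tcp_rot: [0.0, 0.992, -0.126, 0.0]
ft_force: [-0.5, -0.3, -1.0]
finger_gap: 0.0492
grip_force: 46.8
```

Holding it. I'll lift clear and carry it to the mat's near half, centre about (0.486, 0.245); no turn is needed since 8° off the mat axis fits.

```bash
python3 -m pendant '[{"claw":0.6,"linear":[0,0,-0.02],"turn":[0,0,0]},{"claw":0.6,"linear":[0,0,-0.025],"turn":[0,0,0]},{"claw":0.6,"linear":[0,0,-0.025],"turn":[0,0,0]},{"claw":0.6,"linear":[-0.006,-0.015,-0.01],"turn":[0,0,0]},{"claw":0.6,"linear":[-0.012,-0.03,0],"turn":[0,0,0]}]' 40
python3 -m pendant '[{"claw":0.6,"linear":[-0.017,-0.042,0],"turn":[0,0,0]},{"claw":0.6,"linear":[-0.017,-0.042,0],"turn":[0,0,0]},{"claw":0.6,"linear":[-0.017,-0.042,0],"turn":[0,0,0]},{"claw":0.6,"linear":[-0.017,-0.042,0],"turn":[0,0,0]},{"claw":0.6,"linear":[-0.017,-0.042,0],"turn":[0,0,0]}]'
python3 -m pendant '[{"claw":0.6,"linear":[-0.017,-0.042,0],"turn":[0,0,0]},{"claw":0.6,"linear":[-0.017,-0.042,0],"turn":[0,0,0]},{"claw":0.6,"linear":[-0.017,-0.042,0],"turn":[0,0,0]},{"claw":0.6,"linear":[-0.017,-0.042,0],"turn":[0,0,0]},{"claw":0.6,"linear":[-0.017,-0.042,0],"turn":[0,0,0]}]'
python3 -c "
from h import *
delta([.486,.245,.10],75.5)"
```

```text
t: 8.3
tcp_pos: [0.5399, -0.1783, 0.1986]
tcp_rot: [0.0, 0.992, -0.127, 0.001]
ft_force: [-0.0, 0.2, -2.5]
finger_gap: 0.0489
grip_force: 46.8
t: 8.8
tcp_pos: [0.5145, 0.0038, 0.1972]
tcp_rot: [-0.0, 0.992, -0.126, -0.0]
ft_force: [-0.0, 1.5, -1.0]
finger_gap: 0.0491
grip_force: 46.8
t: 9.3
tcp_pos: [0.4906, 0.1833, 0.1972]
tcp_rot: [0.0, 0.992, -0.126, -0.0]
ft_force: [1.7, -0.6, -1.4]
finger_gap: 0.049
grip_force: 46.8
tcp [0.4906 0.1833 0.1972] lin [-0.0248 -0.0732  0.1214] norm mm 115.2
tool y az -104.51 zaxis [-6.e-04 -1.e-04 -1.e+00] J6 2.124
turn z (world ccw deg) 0.01 => tool rz deg -0.01
```

```bash
python3 -m pendant '[{"claw":0.6,"linear":[-0.0124,-0.0366,0],"turn":[0,0,0]},{"claw":0.6,"linear":[-0.0124,-0.0366,0.01],"turn":[0,0,0]},{"claw":0.6,"linear":[0,0,0.03],"turn":[0,0,0]},{"claw":0.6,"linear":[0,0,0.04],"turn":[0,0,0]},{"claw":0.6,"linear":[0,0,0.04],"turn":[0,0,0]}]' 40
python3 -m pendant '[{"claw":0.6,"linear":[0,0,0.04],"turn":[0,0,0]},{"claw":0.6,"linear":[0,0,0.04],"turn":[0,0,0]},{"claw":0.6,"linear":[0,0,0.03],"turn":[0,0,0]},{"claw":0.6,"linear":[0,0,0.01],"turn":[0,0,0]},{"claw":0.6,"linear":[0,0,0],"turn":[0,0,0]}]'
python3 -c "
from h import *
delta([.486,.245,-.0236],75.5)"
```

```text
t: 9.8
tcp_pos: [0.4864, 0.2439, 0.1004]
tcp_rot: [-0.0, 0.992, -0.126, 0.0]
ft_force: [1.4, -0.1, -1.2]
finger_gap: 0.0489
grip_force: 46.7
t: 10.3
tcp_pos: [0.4861, 0.2431, 0.0046]
tcp_rot: [0.001, 0.992, -0.126, -0.001]
ft_force: [-0.5, 0.4, -1.1]
finger_gap: 0.0492
grip_force: 46.6
tcp [0.4861 0.2431 0.0046] lin [-0.0007 -0.0023  0.0353] norm mm 28.3
tool y az -104.51 zaxis [-2.2e-03 -9.0e-04 -1.0e+00] J6 2.232
turn z (world ccw deg) 0.01 => tool rz deg -0.01
```

```bash
python3 -m pendant '[{"claw":0.6,"linear":[0,0,0.0125],"turn":[0,0,0]},{"claw":0.6,"linear":[0,0,0.01],"turn":[0,0,0]},{"claw":0.6,"linear":[0,0,0.0025],"turn":[0,0,0]},{"claw":0.6,"linear":[0,0,0.0025],"turn":[0,0,0]},{"claw":0.6,"linear":[0,0,0],"turn":[0,0,0]}]'
python3 -m pendant '[{"claw":0.6,"linear":[0,0,0.002],"turn":[0,0,0]},{"claw":0.6,"linear":[0,0,0.002],"turn":[0,0,0]},{"claw":0.6,"linear":[0,0,0],"turn":[0,0,0]},{"claw":0.6,"linear":[0,0,0],"turn":[0,0,0]},{"claw":0.6,"linear":[0,0,0],"turn":[0,0,0]}]'
python3 -c "
from h import *
delta([.486,.245,-.0236],75.5)"
```

```text
t: 10.8
tcp_pos: [0.4874, 0.2432, -0.0164]
tcp_rot: [-0.0, 0.992, -0.126, 0.0]
ft_force: [-0.0, 0.5, -2.1]
finger_gap: 0.0492
grip_force: 46.7
t: 11.3
tcp_pos: [0.4874, 0.2432, -0.0196]
tcp_rot: [-0.0, 0.992, -0.126, 0.0]
ft_force: [0.9, 0.6, -0.8]
finger_gap: 0.049
grip_force: 46.7
tcp [ 0.4874  0.2432 -0.0196] lin [-0.0022 -0.0017  0.0049] norm mm 4.6
tool y az -104.52 zaxis [ 1.e-04  1.e-04 -1.e+00] J6 2.231
turn z (world ccw deg) 0.02 => tool rz deg -0.02
```

```bash
python3 -m pendant '[{"claw":0.6,"linear":[0,0,0.0015],"turn":[0,0,0]},{"claw":0.6,"linear":[0,0,0.0015],"turn":[0,0,0]},{"claw":0.6,"linear":[0,0,0.001],"turn":[0,0,0]},{"claw":0.6,"linear":[0,0,0],"turn":[0,0,0]},{"claw":0.6,"linear":[0,0,0],"turn":[0,0,0]}]'
```

```text
t: 11.8
tcp_pos: [0.4873, 0.2432, -0.0229]
tcp_rot: [0.0, 0.992, -0.126, -0.0]
ft_force: [1.2, 0.2, 0.3]
finger_gap: 0.0495
grip_force: 46.8
```

```bash
python3 -m pendant '[{"claw":0.6,"linear":[0,0,0.001],"turn":[0,0,0]},{"claw":0.6,"linear":[0,0,0.001],"turn":[0,0,0]},{"claw":0.6,"linear":[0,0,0],"turn":[0,0,0]},{"claw":0.6,"linear":[0,0,0],"turn":[0,0,0]},{"claw":0.6,"linear":[0,0,0],"turn":[0,0,0]}]'
```

```text
t: 12.3
tcp_pos: [0.4873, 0.2432, -0.023]
tcp_rot: [-0.0, 0.992, -0.126, 0.0]
ft_force: [-8.5, -3.1, 35.3]
finger_gap: 0.0491
grip_force: 51.2
```

Firm contact with the mat. I'll ease the push off, then release and rise.

```bash
python3 -m pendant '[{"claw":0.6,"linear":[0,0,-0.0015],"turn":[0,0,0]},{"claw":0.6,"linear":[0,0,0],"turn":[0,0,0]},{"claw":0.3,"linear":[0,0,0],"turn":[0,0,0]},{"claw":0.1,"linear":[0,0,0],"turn":[0,0,0]},{"claw":0,"linear":[0,0,0],"turn":[0,0,0]}]'
python3 -m pendant '[{"claw":0,"linear":[0,0,0],"turn":[0,0,0]},{"claw":0,"linear":[0,0,-0.01],"turn":[0,0,0]},{"claw":0,"linear":[0,0,-0.03],"turn":[0,0,0]},{"claw":0,"linear":[0,0,-0.045],"turn":[0,0,0]},{"claw":0,"linear":[0,0,-0.045],"turn":[0,0,0]}]'
python3 -m pendant '[{"claw":0,"linear":[0,0,-0.05],"turn":[0,0,0]},{"claw":0,"linear":[0,0,-0.05],"turn":[0,0,0]},{"claw":0,"linear":[0,0,-0.05],"turn":[0,0,0]},{"claw":0,"linear":[0,0,-0.05],"turn":[0,0,0]},{"claw":0,"linear":[0,0,-0.05],"turn":[0,0,0]}]'
python3 - <<'E'
from h import *
delta([.544,-.2145,.30])
a=bot.camera("wrist");b=bot.camera("top")
crop(b,180,170,310,300,3,"pics/t.png");crop(b,375,180,465,270,4,"pics/t2.png")
A=cv2.resize(a[:,:,::-1],(520,390));B=cv2.imread("pics/t.png")
C=cv2.resize(cv2.imread("pics/t2.png"),(280,280))
cv2.imwrite("pics/m1.png",np.vstack([np.hstack([B,C[:, :].copy() if 0 else cv2.copyMakeBorder(C,0,110,0,0,cv2.BORDER_CONSTANT)])]))
# cap from top view: red blob
m=bot.camera_model("top");hsv=cv2.cvtColor(b,cv2.COLOR_RGB2HSV);k=((hsv[...,0]<8)|(hsv[...,0]>172))&(hsv[...,1]>140)&(hsv[...,2]>60)
k[:,:380]=0;k[:,470:]=0;k[:180]=0;k[270:]=0
y,x=np.nonzero(k);print(len(x),x.mean(),y.mean(),x.min(),x.max(),y.min(),y.max(),ray(m,(x.min()+x.max())/2,(y.min()+y.max())/2,.1507))
E
```

```text
t: 12.8
tcp_pos: [0.4873, 0.2432, -0.0235]
tcp_rot: [0.0, 0.992, -0.126, -0.0]
ft_force: [-0.4, -0.4, -0.0]
finger_gap: 0.0849
grip_force: 0.0
t: 13.3
tcp_pos: [0.4869, 0.243, 0.082]
tcp_rot: [0.0, 0.992, -0.126, -0.0]
ft_force: [1.6, 0.7, 0.6]
finger_gap: 0.0853
grip_force: 0.0
t: 13.8
tcp_pos: [0.4868, 0.2429, 0.2831]
tcp_rot: [-0.0, 0.992, -0.126, 0.0]
ft_force: [-0.2, 0.2, -1.2]
finger_gap: 0.0857
grip_force: 0.0
tcp [0.4868 0.2429 0.2831] lin [ 0.2126  0.5356 -0.0212] norm mm 461.3
tool y az -104.52 zaxis [ 5.e-04  2.e-04 -1.e+00] J6 2.231
223 426.99551569506724 221.51121076233184 418 436 212 230 [ 0.5434084  -0.21055838  0.1507    ]
```

View pics/m1.png

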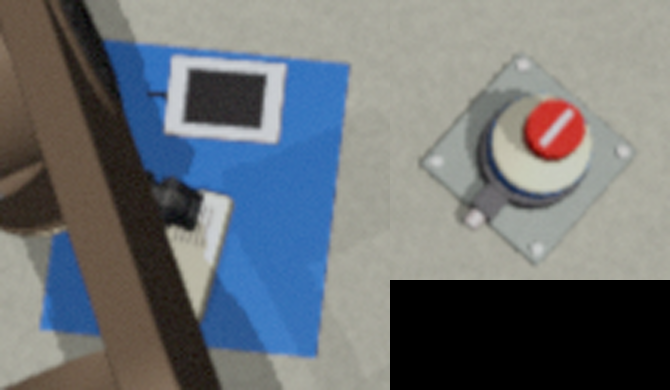

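The adaptor lies flat on the mat's near half, clear of the drive. The cap's bar runs along azimuth about −42°, matching the plate at −43°, with the cap near (0.543, −0.211). I'll go back above the cap, turning +5.8° so the pads meet facets.

```bash
python3 -m pendant '[{"claw":0,"linear":[0.008,0.02,-0.005],"turn":[0,0,0]},{"claw":0,"linear":[0.017,0.043,-0.005],"turn":[0,0,0]},{"claw":0,"linear":[0.017,0.043,-0.005],"turn":[0,0,0]},{"claw":0,"linear":[0.017,0.043,-0.005],"turn":[0,0,0]},{"claw":0,"linear":[0.017,0.043,0],"turn":[0,0,0]}]' 100
python3 -m pendant '[{"claw":0,"linear":[0.017,0.043,0],"turn":[0,0,0]},{"claw":0,"linear":[0.017,0.043,0],"turn":[0,0,0]},{"claw":0,"linear":[0.017,0.043,0],"turn":[0,0,0]},{"claw":0,"linear":[0.017,0.043,0],"turn":[0,0,0]},{"claw":0,"linear":[0.017,0.043,0],"turn":[0,0,0]}]'
python3 -m pendant '[{"claw":0,"linear":[0.017,0.043,0],"turn":[0,0,0]},{"claw":0,"linear":[0.017,0.043,0],"turn":[0,0,0]},{"claw":0,"linear":[0.017,0.043,0],"turn":[0,0,0]},{"claw":0,"linear":[0,0,0],"turn":[0,0,0.032]},{"claw":0,"linear":[0,0,0],"turn":[0,0,0]}]'
python3 - <<'E'
from h import *
m=bot.camera_model("wrist"); im=bot.camera("wrist")
delta([.544,-.2135,.25],-110.3)
hsv=cv2.cvtColor(im,cv2.COLOR_RGB2HSV);k=(((hsv[...,0]<8)|(hsv[...,0]>172))&(hsv[...,1]>140)&(hsv[...,2]>50)).astype(np.uint8)
n,l,st,c=cv2.connectedComponentsWithStats(k);i=1+np.argmax(st[1:,4]);print(st[i],c[i])
for z in(.1507,.1367): print(ray(m,*c[i],z))
x,y,w,h=st[i][:4];x0,y0=x+w//2-40,y+h//2-40;print(x0,y0);crop(im,x0,y0,x0+80,y0+80,7,"pics/cap.png")
print(np.round(proj(m,[.544,-.2135,.1507]),1))
E
```

```text
t: 14.4
tcp_pos: [0.5075, 0.0779, 0.2971]
tcp_rot: [-0.0, 0.992, -0.126, 0.0]
ft_force: [1.0, -0.4, 0.4]
finger_gap: 0.0856
grip_force: 0.0
t: 14.9
tcp_pos: [0.5299, -0.1058, 0.2966]
tcp_rot: [-0.0, 0.992, -0.126, -0.0]
ft_force: [0.2, 0.8, -0.3]
finger_gap: 0.0854
grip_force: 0.0
t: 15.4
tcp_pos: [0.5434, -0.2152, 0.2962]
tcp_rot: [-0.0, 0.984, -0.178, -0.0]
ft_force: [-0.0, 0.1, 0.0]
finger_gap: 0.085
grip_force: 0.0
tcp [ 0.5435 -0.2144  0.2964] lin [ 0.0003 -0.0013  0.0579] norm mm 46.4
tool y az -110.23 zaxis [-8.e-04  5.e-04 -1.e+00] J6 1.496
turn z (world ccw deg) -0.07 => tool rz deg 0.07
[ 292  181   56   60 2370] [319.60337553 210.40843882]
[ 0.54521044 -0.21560047  0.1507    ]
[ 0.54213823 -0.21440102  0.1367    ]
280 171
[317.6 212.8]
```

View pics/cap.png

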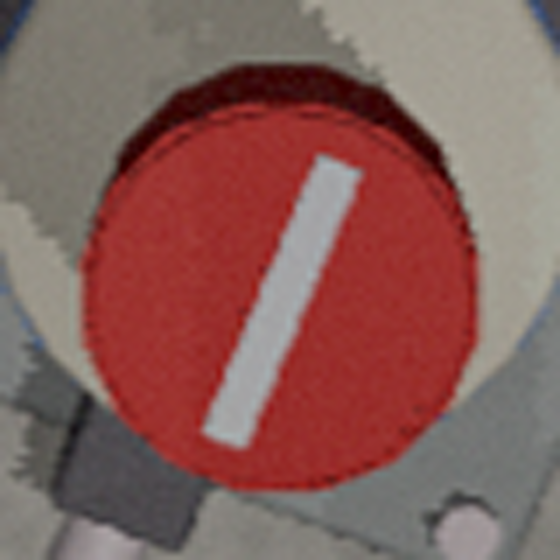

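Cap disc centre is at crop (281,295) and the bar tilts 22.7° from vertical. The pads are therefore square to a facet and centred within about 1 mm. Descending.

```bash
python3 -m pendant '[{"claw":0,"linear":[0,0,0.03],"turn":[0,0,0]},{"claw":0,"linear":[0,0,0.045],"turn":[0,0,0]},{"claw":0,"linear":[0,0,0.045],"turn":[0,0,0]},{"claw":0,"linear":[0,0,0.045],"turn":[0,0,0]},{"claw":0,"linear":[0,0,0.035],"turn":[0,0,0]}]' 100
python3 -m pendant '[{"claw":0,"linear":[0,0,0.025],"turn":[0,0,0]},{"claw":0,"linear":[0,0,0.012],"turn":[0,0,0]},{"claw":0,"linear":[0,0,0.006],"turn":[0,0,0]},{"claw":0,"linear":[0,0,0],"turn":[0,0,0]},{"claw":0,"linear":[0,0,0],"turn":[0,0,0]}]'
python3 -c "
from h import *
delta([.5434,-.2146,.097],-110.3)"
```

```text
t: 15.95
tcp_pos: [0.5432, -0.213, 0.1349]
tcp_rot: [-0.0, 0.985, -0.174, -0.001]
ft_force: [0.6, -0.5, -0.9]
finger_gap: 0.0857
grip_force: 0.0
t: 16.45
tcp_pos: [0.5446, -0.2146, 0.1033]
tcp_rot: [0.0, 0.984, -0.176, 0.001]
ft_force: [0.3, -0.0, 0.2]
finger_gap: 0.0855
grip_force: 0.0
tcp [ 0.5446 -0.2146  0.1033] lin [-0.0014  0.0006  0.0079] norm mm 6.4
tool y az -110.24 zaxis [ 1.3e-03 -6.0e-04 -1.0e+00] J6 1.497
turn z (world ccw deg) -0.06 => tool rz deg 0.06
```

```bash
python3 -m pendant '[{"claw":0,"linear":[-0.0014,0.0005,0.0075],"turn":[0,0,0]},{"claw":0,"linear":[0,0,0],"turn":[0,0,0]},{"claw":0.3,"linear":[0,0,0],"turn":[0,0,0]},{"claw":0.45,"linear":[0,0,0],"turn":[0,0,0]},{"claw":0.55,"linear":[0,0,0],"turn":[0,0,0]}]' 30
python3 -m pendant '[{"claw":0.65,"linear":[0,0,0],"turn":[0,0,0]},{"claw":0.65,"linear":[0,0,0],"turn":[0,0,0]},{"claw":0.65,"linear":[0,0,0],"turn":[0,0,0]},{"claw":0.65,"linear":[0,0,0],"turn":[0,0,0]},{"claw":0.65,"linear":[0,0,0],"turn":[0,0,0]}]'
python3 -c "
from h import *
delta([.5434,-.2146,.097],-110.3);print(tool()[2]['wrist_torque'])"
```

```text
t: 16.95
tcp_pos: [0.5429, -0.2145, 0.0964]
tcp_rot: [0.0, 0.984, -0.176, 0.0]
ft_force: [-0.9, -0.7, -0.1]
finger_gap: 0.0438
grip_force: 0.8
t: 17.45
tcp_pos: [0.5429, -0.2145, 0.0964]
tcp_rot: [0.0, 0.984, -0.176, 0.0]
ft_force: [-0.4, -1.3, 4.7]
finger_gap: 0.0434
grip_force: 35.3
tcp [ 0.5429 -0.2145  0.0964] lin [ 0.0007 -0.0001 -0.0008] norm mm 0.8
tool y az -110.28 zaxis [ 2.e-04 -1.e-04 -1.e+00] J6 1.497
turn z (world ccw deg) -0.02 => tool rz deg 0.02
[-0.01179873  0.10264186  0.00942277]
```

The cap is gripped at 43.4 mm with no side load. I'll firm up the grip and press down about 8 mm.

```bash
python3 -m pendant '[{"claw":0.7,"linear":[0,0,0],"turn":[0,0,0]},{"claw":0.7,"linear":[0,0,0],"turn":[0,0,0]},{"claw":0.7,"linear":[0,0,0.0025],"turn":[0,0,0]},{"claw":0.7,"linear":[0,0,0.0025],"turn":[0,0,0]},{"claw":0.7,"linear":[0,0,0],"turn":[0,0,0]}]' 90
python3 -m pendant '[{"claw":0.7,"linear":[0,0,0.0025],"turn":[0,0,0]},{"claw":0.7,"linear":[0,0,0.0025],"turn":[0,0,0]},{"claw":0.7,"linear":[0,0,0],"turn":[0,0,0]},{"claw":0.7,"linear":[0,0,0],"turn":[0,0,0]},{"claw":0.7,"linear":[0,0,0],"turn":[0,0,0]}]' 90
python3 -c "
from h import *
delta([.5434,-.2146,.0882],-110.3);print(tool()[2]['wrist_torque'])"
```

```text
t: 17.95
tcp_pos: [0.5429, -0.2145, 0.0922]
tcp_rot: [0.0, 0.984, -0.176, 0.0]
ft_force: [-0.8, 0.1, 7.7]
finger_gap: 0.042
grip_force: 90.7
t: 18.45
tcp_pos: [0.5429, -0.2145, 0.0885]
tcp_rot: [0.0, 0.984, -0.176, 0.0]
ft_force: [-1.5, -0.6, 9.4]
finger_gap: 0.042
grip_force: 90.9
tcp [ 0.5429 -0.2145  0.0885] lin [ 0.0006 -0.0001  0.0004] norm mm 0.6
tool y az -110.28 zaxis [ 3.e-04 -1.e-04 -1.e+00] J6 1.497
turn z (world ccw deg) -0.02 => tool rz deg 0.02
[ 0.01482324  0.22478447 -0.01050588]
```

```bash
python3 -m pendant '[{"claw":0.7,"linear":[0,0,0],"turn":[0,0,-0.02]},{"claw":0.7,"linear":[0,0,0],"turn":[0,0,-0.03]},{"claw":0.7,"linear":[0,0,0],"turn":[0,0,-0.03]},{"claw":0.7,"linear":[0,0,0],"turn":[0,0,-0.03]},{"claw":0.7,"linear":[0,0,0],"turn":[0,0,0]}]' 90
python3 -c "
from h import *
delta([.5429,-.2145,.0885],-110.3);print(tool()[2]['wrist_torque'])"
```

```text
t: 18.95
tcp_pos: [0.5433, -0.2146, 0.0887]
tcp_rot: [0.0, 1.0, -0.002, 0.0]
ft_force: [0.2, 0.0, 8.6]
finger_gap: 0.0419
grip_force: 91.0
tcp [ 0.5433 -0.2146  0.0887] lin [-0.0005 -0.0001  0.0002] norm mm 0.4
tool y az -90.27 zaxis [ 9.e-04 -4.e-04 -1.e+00] J6 1.147
turn z (world ccw deg) -20.03 => tool rz deg 20.03
[ 0.01126004 -0.00286247  0.00528965]
```

```bash
python3 -m pendant '[{"claw":0.7,"linear":[0,0,0],"turn":[0,0,-0.035]},{"claw":0.7,"linear":[0,0,0],"turn":[0,0,-0.035]},{"claw":0.7,"linear":[0,0,0],"turn":[0,0,-0.035]},{"claw":0.7,"linear":[0,0,0],"turn":[0,0,-0.035]},{"claw":0.7,"linear":[0,0,0],"turn":[0,0,-0.035]}]' 90
python3 -m pendant '[{"claw":0.7,"linear":[0,0,0],"turn":[0,0,-0.035]},{"claw":0.7,"linear":[0,0,0],"turn":[0,0,-0.035]},{"claw":0.7,"linear":[0,0,0],"turn":[0,0,-0.035]},{"claw":0.7,"linear":[0,0,0],"turn":[0,0,-0.035]},{"claw":0.7,"linear":[0,0,0],"turn":[0,0,0]}]' 90
python3 -c "
from h import *
delta([.5429,-.2145,.0885],-110.3);print(tool()[2]['wrist_torque'])"
```

```text
t: 19.45
tcp_pos: [0.5433, -0.2146, 0.0886]
tcp_rot: [0.0, 0.963, 0.27, 0.0]
ft_force: [0.8, 0.5, 9.5]
finger_gap: 0.042
grip_force: 91.0
t: 19.95
tcp_pos: [0.5433, -0.2146, 0.0887]
tcp_rot: [0.0, 0.881, 0.473, 0.0]
ft_force: [-1.0, 0.1, 8.8]
finger_gap: 0.0419
grip_force: 91.0
tcp [ 0.5433 -0.2146  0.0887] lin [-0.0002 -0.0005  0.0002] norm mm 0.4
tool y az -33.53 zaxis [ 9.e-04 -3.e-04 -1.e+00] J6 0.157
turn z (world ccw deg) -76.77 => tool rz deg 76.77
[0.06191407 0.04219765 0.04017384]
```

Turned 77° with the push held. Now a slow lift, watching the force.

```bash
python3 -m pendant '[{"claw":0.7,"linear":[0,0,-0.004],"turn":[0,0,0]},{"claw":0.7,"linear":[0,0,-0.005],"turn":[0,0,0]},{"claw":0.7,"linear":[0,0,-0.005],"turn":[0,0,0]},{"claw":0.7,"linear":[0,0,0],"turn":[0,0,0]},{"claw":0.7,"linear":[0,0,0],"turn":[0,0,0]}]' 90
```

```text
t: 20.45
tcp_pos: [0.5426, -0.2143, 0.0992]
tcp_rot: [-0.0, 0.882, 0.471, -0.0]
ft_force: [-0.2, -0.1, 0.1]
finger_gap: 0.0419
grip_force: 91.1
```

```bash
python3 -m pendant '[{"claw":0.7,"linear":[0,0,-0.01],"turn":[0,0,0]},{"claw":0.7,"linear":[0,0,-0.015],"turn":[0,0,0]},{"claw":0.7,"linear":[0,0,-0.015],"turn":[0,0,0]},{"claw":0.7,"linear":[0,0,-0.015],"turn":[0,0,0]},{"claw":0.7,"linear":[0,0,-0.015],"turn":[0,0,0]}]' 90
python3 -m pendant '[{"claw":0.7,"linear":[0,0,-0.01],"turn":[0,0,0]},{"claw":0.7,"linear":[0,0,-0.006],"turn":[0,0,0]},{"claw":0.7,"linear":[0,0,-0.002],"turn":[0,0,0]},{"claw":0.7,"linear":[0,0,0],"turn":[0,0,0]},{"claw":0.7,"linear":[0,0,0],"turn":[0,0,0]}]' 90
python3 - <<'E'
from h import *
delta([.5431,-.2146,.1704])
a=bot.camera("scene");w=bot.camera("wrist")
A=cv2.resize(a[140:270,225:345,::-1],(400,433),interpolation=cv2.INTER_CUBIC);B=cv2.copyMakeBorder(cv2.resize(w[:,:,::-1],(400,300)),0,133,0,0,cv2.BORDER_CONSTANT)
cv2.imwrite("pics/fin.png",np.hstack([A,B]))
m=bot.camera_model("scene");print([np.round((np.array(proj(m,[.543,-.2145,z]))-[225,140])*3.33) for z in(.1467,.1967,.2247)])
E
```

```text
t: 20.95
tcp_pos: [0.543, -0.2145, 0.157]
tcp_rot: [0.0, 0.882, 0.471, 0.0]
ft_force: [0.5, -1.0, -1.3]
finger_gap: 0.0416
grip_force: 91.1
t: 21.45
tcp_pos: [0.5425, -0.2143, 0.1694]
tcp_rot: [-0.0, 0.882, 0.471, -0.0]
ft_force: [-0.4, -0.5, 0.7]
finger_gap: 0.0424
grip_force: 91.1
tcp [ 0.5425 -0.2143  0.1694] lin [ 0.0001  0.0008 -0.0012] norm mm 1.1
tool y az -33.78 zaxis [-7.e-04  3.e-04 -1.e+00] J6 0.161
[array([164., 215.]), array([161., 167.]), array([159., 140.])]
```

View pics/fin.png

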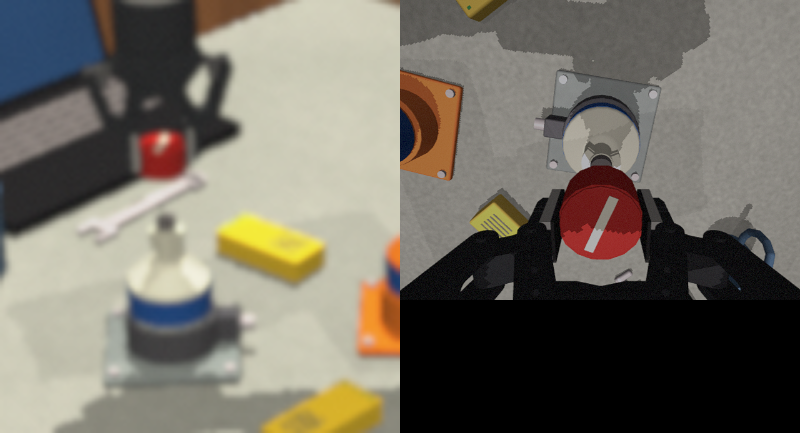

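The cap is off and held upright, bottom edge at about (160,177), with the bare neck top at about (165,215). That is roughly 5 cm of daylight, straight above the bottle. Handing in.

```bash
python3 -c "
from workcell import bot
print(bot.sign_off())"
```

```text
the job is handed in; nothing more can be done
None
```

The job is handed in after about 21.5 s: the adaptor lies flat and released on the mat's near half, and the opened cap is held upright about 5 cm above the neck.

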